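# Walk the control transformer round to the bench fence

## Robot

A 7-joint arm with a two-finger parallel gripper is mounted at the origin on the work surface. World frame = base frame: x ahead of the robot, y to its left, z up, the work surface at z = 0. Lengths are in mm, angles in rad, forces in N, time in s.
With the tool pointing down it reaches from about 375 to 925 mm from the base axis. Payload 3.1 kg.
Tool frame: the origin (TCP) lies on the centre line of the jaws, within the pads' length; the fingertips stand 25 mm ahead of it and the grasp point (between the pads) lies 6 mm ahead of it (robot.tips_ahead is the distance from the TCP to the fingertips, in mm); z points along the fingers, y is the line along which they close (so a half turn about z gives the same grasp; the last joint's range is limited). The gripper opens to 85 mm and grips with 20 to 120 N. Pads are 22 mm wide; open, the fingers measure 114 mm over their backs; the gripper's body (76 mm by 85 mm) begins 54 mm behind the grasp point. The pads swing forward as they close: fully open they stand 13 mm farther back than shut.
Start: joints at [1.137, 0.383, 0.044, 1.598, -0.018, 1.161, -0.05], TCP at [214.21, -613.692, 256.269] pointing down, gripper open.
Joint ranges: [-2.61, 2.61], [-0.41, 2.15], [-1.48, 1.57], [0, 2.5], [-1.57, 4.71], [0.05, 1.97], [-2.85, 2.85]. Speed limits (rad/s): [2.79, 2.79, 3.14, 3.14, 3.14, 3.14, 3.14].

## Interface

Orientations are given as a unit quaternion [x, y, z, w].
In Python, from rig import get_state, eyes, robot gives the robot as it stands. The module is installed in compiled form; this text tells all that it offers.
- The arm moves only by the tool send_rows, never from a script. Its argument "motion" is a list that holds one entry, the list of rows, each a list of 7 numbers: the shift along the tool's x, y, z in mm, then the turn, a rotation vector about the tool's x, y, z in rad, then the closure, from 0 (fully open) to 1 (shut). In form: [[[x, y, z, ax, ay, az, grip], ...]]. A call has 1 to 12 rows; each row shifts and turns the commanded pose from where the row before left it, along the tool's axes as they then stand; what a row does not reach is not made up. A row lasts 1/8 s, in which the tool goes at most 62.5 mm and 10.7 degrees, less where a joint would pass 70% of its speed; a pose out of reach is approached as far as the arm can. A call is refused whole if a number of a shift passes 62.5 or a number of a turn 0.188, either way. A call with a gripper value outside its range is refused whole. The fingers move at their own pace and stop on an object; "force" is the grip in N (left out, the last holds). Time passes only in rows, so rows that do not move let the fingers close. It gives the time, the measured TCP pose, the force, the opening and the grip force at its end, in the units of the state.
- get_state(): the state, without advancing time (a new reading comes with each control period).
- eyes.camera(name): name is "scene" or "top" or "wrist"; returns (picture, depth): 400x640x3 uint8, red, green, blue; 400x640 float32, mm along the optical axis (not along the pixel's ray), 0 where there is no reading.
- eyes.camera_model(name): a dict with "fx", "fy", "cx", "cy" (pixels), "position" and "rotation" of the camera in the world. Camera axes: x right, y down, z forward; pixel columns grow to the right and rows downward; lengths in mm; the calibration is good to about 2 mm. A picture is of the moment at which its call begins: read the wrist's pose just before it. camera_model takes no time and is no camera call; for the wrist camera it gives the pose at the moment of the call.
- robot.sign_off(): hands the job in; it is judged then, once.
The state is a dict: "time": time; "qpos": joint angles; "qd": joint speeds; "effort": joint torques, N m; "ee_pos": TCP position; "eef_rot": TCP orientation; "wrist_force": force on the tool from outside, world axes, zero at the start; "wrist_torque": the same for the moment, N m; "opening": finger opening in mm; "grasp_force": force on a finger pad.
Only numpy, scipy, OpenCV 4.12 (cv2) and the standard library are available. Lean on these libraries where they do the work, as an engineer would, in place of code of your own. Each camera call takes 0.05 s, during which the arm holds its last target. There are 200 camera calls.

## Task

The heavy grey transformer stands askew on the bench: walk it round by pushing at its corners with the fingertips until one of its two long sides (either one) faces the aluminium fence, then push it home so that this side sits flat against the fence, nothing of it hanging past the fence's ends. Push it steadily along the bench; it must not be lifted or tipped. Leave the jar, the contactor and the screwdriver where they are, and take the hand away when done.

Things in the scene. Friction and masses are not known exactly. Their poses are not given: they have to be found in the camera images.
- transformer: heavy control transformer (about 1.5 kg, loose) in a plain grey case, 98 mm along its x, 140 mm along its y (long sides: the faces at x = +49 and -49 mm, both alike), upright sides 58 mm high; on top a dark plate and a black terminal strip along each short end, 70 mm high in all. Origin: centre of the underside, z up. Starts 40 to 90 degrees askew, either way.
- fence: aluminium angle fixed to the bench, 220 mm long (its y), 40 mm high. Origin at bench height in the middle of its flat working face, which looks to its -x (roughly to the robot); behind it the wall is 8 mm thick and a 6 mm high flange reaches 58 mm back. z up. The transformer starts on the -x side, its centre 130 to 170 mm from the face.
- jar: bystander: small clear jar with a black cap, 48 mm across, 55 mm high, loose; origin at the centre of its underside. Must stay where it is.
- contactor: bystander: grey and black electrical contactor, 70 x 45 mm, 54 mm high, loose; origin at the centre of its underside. Must stay where it is.
- screwdriver: bystander: screwdriver lying on the bench, 190 mm long along its x, 26 mm high, loose; origin on the bench under its middle. Must stay where it is.
Things that resemble listed ones, but are neither listed nor needed, are in the scene too. There is more than one size of the transformer; the job needs the largest.

How it is judged (in metres and radians):
At the end, for the whole second after the job is handed in: One long side of the transformer lies flat against the fence: parallel within 2 degrees, its centre at most 4 mm further from the face than when touching, at most 10 mm hanging past either end of the fence, standing flat and at rest (angle between the x axis of transformer and the x axis of fence, either way round below 0.035 rad and x of transformer in the frame of fence between -0.053 and -0.045 m and y of transformer in the frame of fence between -0.05 and 0.05 m and height (world z) of transformer below 0.004 m and angle between transformer's own z axis and vertical below 0.03 rad and linear speed of transformer below 0.01 m/s).
It fails at once if the transformer is lifted off the bench (10 mm) (height (world z) of transformer above 0.01 m).
It fails at once if the transformer is tipped (more than 9 degrees) (angle between transformer's own z axis and vertical above 0.16 rad).
It fails at once if the transformer is knocked along (faster than 0.4 m/s) (linear speed of transformer above 0.4 m/s).
It fails at once if the jar, the contactor or the screwdriver is disturbed (25 mm) (distance of any of jar, contactor, screwdriver from where it was at the start of the episode above 0.025 m).
It also fails if it takes over 72 s, if anything falls off the work surface, if the arm or the gripper's body presses on something with over 40 N, if the wrist force passes 120 N, or if a joint passes its speed limit or range.

## Working session

There is one attempt and no reset: what is moved stays moved. The work goes in short steps, Python scripts to look and compute and a tool call to move; the robot and the scene stay as the last step left them, time stands still between calls to the robot, and variables do not carry over. Pictures are saved under pics/ and viewed, at most 10 in all, crops included, and the job is handed in when it is done.

Besides the shell and the picture viewer there is one more tool, called after "Call:" as name([rows], argument=value, ...), one row to a line, values as JSON. send_rows: Moves the arm, as the interface text tells. Its arguments: {"type":"object","properties":{"motion":{"type":"array"},"force":{"type":"number"}},"required":["motion"]}

```bash
mkdir -p pics; cat > h.py <<'E'
import numpy as np, cv2
from rig import get_state, eyes, robot
def cloud(name):
    m=eyes.camera_model(name); p,d=eyes.camera(name)
    v,u=np.mgrid[0:400,0:640]
    c=np.stack([(u-m['cx'])/m['fx']*d,(v-m['cy'])/m['fy']*d,d],-1)
    w=c@np.array(m['rotation']).T+np.array(m['position'])
    w[d==0]=np.nan
    return p,d,w
E
python3 - <<'E'
from h import *
for n in ('top','scene'):
    p,d,w=cloud(n); cv2.imwrite(f'pics/{n}0.png',p[...,::-1]); np.save(n+'.npy',w)
    m=eyes.camera_model(n); print(n,m)
s=get_state();print(s)
E
```

```text
Traceback (most recent call last):
  File "h.py", line 7, in cloud
    w=c@np.array(m['rotation']).T+np.array(m['position'])
      ~^~~~~~~~~~~~~~~~~~~~~~~~~~
ValueError: matmul: Input operand 1 has a mismatch in its core dimension 0, with gufunc signature (n?,k),(k,m?)->(n?,m?) (size 4 is different from 3)
```

Rotation is a quaternion.

```bash
sed -i "s/np.array(m\['rotation'\]).T/R.from_quat(m['rotation']).as_matrix().T/; 1a from scipy.spatial.transform import Rotation as R" h.py
python3 - <<'E'
from h import *
for n in ('top','scene'):
    p,d,w=cloud(n); cv2.imwrite(f'pics/{n}0.png',p[...,::-1]); np.save(n+'.npy',w)
    m=eyes.camera_model(n); print(n,m)
    print([np.nanmedian(w[r,:,2]).round(1) for r in (100,200,300)])
s=get_state();print(s)
E
```

```text
top {'fx': 458.23855771634226, 'fy': 458.23855771634226, 'cx': 317.4260321126844, 'cy': 197.76558418833818, 'position': array([ 422.40370561,   55.09473097, 1094.22932911]), 'rotation': array([ 0.70541981, -0.7049688 ,  0.06212755, -0.03926886])}
[np.float64(1.9), np.float64(1.0), np.float64(0.4)]
scene {'fx': 411.4421410977423, 'fy': 411.4421410977423, 'cx': 311.73389395859965, 'cy': 197.1495759428075, 'position': array([1083.17570632, -155.84013789,  862.09730875]), 'rotation': array([ 0.7865523 ,  0.54611991, -0.16308779, -0.23767816])}
[np.float64(-0.2), np.float64(0.8), np.float64(-0.4)]
{'time': 0.15, 'qpos': array([ 1.13718499,  0.38365952,  0.04387496,  1.59922744, -0.01787119,
        1.16119237, -0.0499236 ]), 'qd': array([ 0.00048059, -0.00062568, -0.00148654, -0.00449586, -0.00028698,
       -0.00153359,  0.00044509]), 'effort': array([ 1.92207670e-03, -4.34051764e+01,  1.02689970e+00, -2.49978590e+01,
        1.07821493e-02,  7.24678001e-03, -1.67611844e-06]), 'ee_pos': array([ 213.94918998, -613.04724596,  255.16169918]), 'eef_rot': array([ 9.85933437e-01,  1.67135159e-01, -2.46180720e-04, -1.01771887e-03]), 'wrist_force': array([0.43678161, 1.08881437, 0.21121061]), 'wrist_torque': array([-0.00028238, -0.00018815,  0.02456496]), 'grasp_force': 0.0, 'opening': 85.5859927939245}
```

View pics/top0.png

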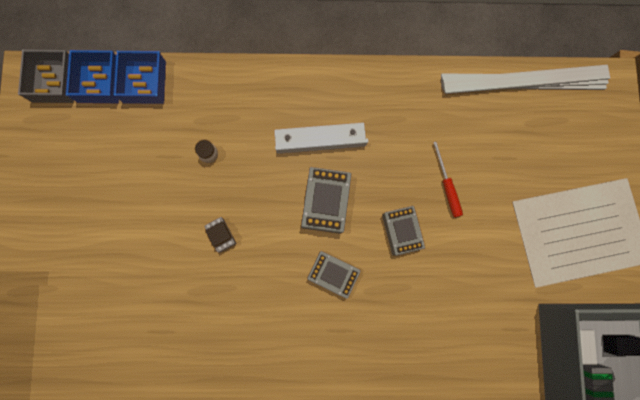

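View pics/scene0.png

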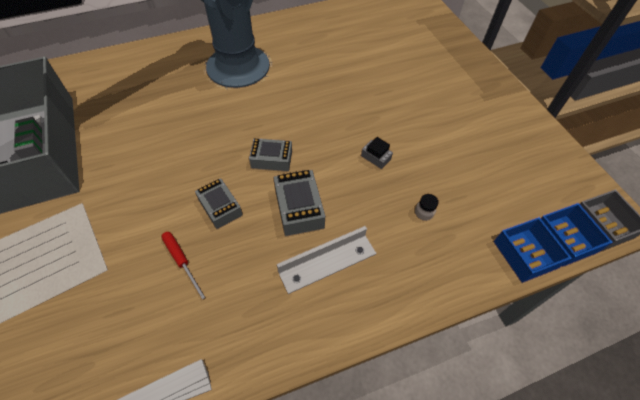

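Top view: the candidates for the transformer are the large one at (326,200), a smaller one at (404,230) and the smallest at (334,274). I choose (326,200), the largest. The fence is at (321,138), jar (206,152), contactor (220,236), screwdriver (448,180).

```bash
cat >> h.py <<'E'
def rect(mask,w):
    q=w[mask][:,:2].astype(np.float32)
    (c,s,a)=cv2.minAreaRect(q); return np.round(c,1),np.round(s,1),round(a,1),cv2.boxPoints((c,s,a)).round(1)
def blobs(w,lo,hi,x0=300,x1=800,y0=-350,y1=400,mn=40):
    z=w[...,2]; m=(z>lo)&(z<hi)&(w[...,0]>x0)&(w[...,0]<x1)&(w[...,1]>y0)&(w[...,1]<y1)
    n,l,st,ce=cv2.connectedComponentsWithStats(m.astype(np.uint8))
    for i in range(1,n):
        if st[i,4]>=mn: yield ce[i].round(),st[i,4],l==i
E
python3 - <<'E'
from h import *
w=np.load('top.npy')
for lo,hi in ((4,100),(30,100)):
  print('band',lo)
  for ce,a,m in blobs(w,lo,hi):
    print(ce,a,np.percentile(w[m][:,2],[50,98]).round(),*rect(m,w))
s=np.load('scene.npy')
for ce,a,m in blobs(s,8,38,500,800,-100,200):
    print('sc',ce,a,np.percentile(s[m][:,2],[50,98]).round(),*rect(m,s))
p=cv2.imread('pics/top0.png')[110:310,180:480]
cv2.imwrite('pics/crop1.png',cv2.resize(p,(750,500),interpolation=2))
E
```

```text
band 4
[320. 138.] 1957 [ 8. 43.] [731.   13.9] [ 65.7 222.9] 5.7 [[ 687.2  121.5]
 [ 709.4 -100.2]
 [ 774.8  -93.7]
 [ 752.6  128.1]]
[206. 151.] 411 [53. 58.] [687.3 282.3] [45.3 43.2] 1.3 [[664.2 303.3]
 [665.2 260.1]
 [710.4 261.2]
 [709.4 304.4]]
[450. 189.] 553 [22. 29.] [ 630.  -295.5] [193.3  36.2] 8.8 [[ 531.7 -292.3]
 [ 537.2 -328.1]
 [ 728.2 -298.6]
 [ 722.7 -262.8]]
[326. 200.] 2649 [62. 71.] [569.9   0.9] [108.4 141.9] 81.1 [[491.4 -41.6]
 [631.6 -63.6]
 [648.4  43.4]
 [508.2  65.4]]
[403. 230.] 1487 [45. 53.] [ 503.1 -185.7] [110.7  85.4] 12.6 [[ 439.8 -156.1]
 [ 458.4 -239.5]
 [ 566.5 -215.2]
 [ 547.8 -131.9]]
[219. 234.] 684 [52. 57.] [490.6 248.2] [71.6 51.4] 24.3 [[447.3 256.9]
 [468.5 210. ]
 [533.8 239.6]
 [512.6 286.4]]
[334. 274.] 1448 [45. 52.] [399.6 -16.2] [103.5  78.4] 64.4 [[341.9 -45.9]
 [412.5 -79.8]
 [457.3  13.5]
 [386.6  47.4]]
band 30
[205. 149.] 316 [54. 58.] [688.3 283.9] [41.6 42.2] 81.6 [[664.4 266.4]
 [706.1 260.3]
 [712.2 301.4]
 [670.5 307.6]]
[321. 144.] 407 [40. 44.] [704.6  10.1] [  9.9 218. ] 5.0 [[690.2 118.3]
 [709.1 -98.9]
 [718.9 -98. ]
[... 290 characters left out ...]
57.] [490.9 247. ] [69.5 45.3] 28.3 [[449.6 250.5]
 [471.  210.6]
 [532.3 243.6]
 [510.8 283.4]]
[334. 274.] 1432 [45. 52.] [399.8 -15.9] [102.4  71.6] 63.7 [[345.  -45.9]
 [409.1 -77.7]
 [454.6  14.1]
 [390.4  45.9]]
sc [304. 228.] 267 [24. 37.] [639.   -6.8] [97.5 12.3] 76.0 [[621.3 -52.6]
 [633.2 -55.6]
 [656.7  39. ]
 [644.8  42. ]]
sc [321. 252.] 519 [24. 38.] [707.2  14.1] [  9.2 220.4] 4.2 [[694.5 123.7]
 [710.6 -96.2]
 [719.8 -95.5]
 [703.7 124.4]]
sc [359. 250.] 42 [11. 15.] [731.4  95.4] [15.6 24.6] 75.8 [[717.6  90.9]
 [741.4  84.9]
 [745.2 100. ]
 [721.4 106. ]]
sc [296. 278.] 45 [12. 15.] [745.2 -64.5] [13.3 23.2] 45.3 [[732.2 -61. ]
 [748.7 -77.4]
 [758.1 -67.9]
 [741.6 -51.6]]
```

View pics/crop1.png

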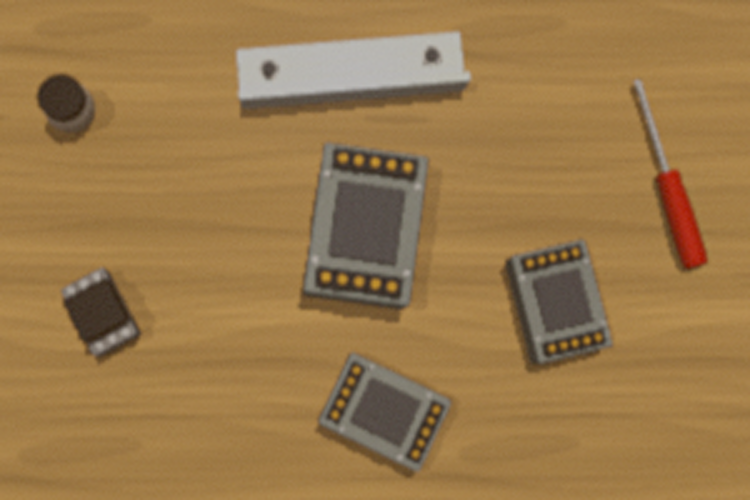

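The crop confirms it: the large transformer measures 98x141 mm and 71 mm high. The other two measure 102x72 mm and 53 mm high. The transformer must turn about 77° clockwise. I'll align the tool with the fence frame, close the fingers and travel.

Call:
send_rows([
  [[0,0,0,0,0,0.128,1],[0,0,0,0,0,0.127,1],[30,-50,0,0,0,0,1],[30,-50,0,0,0,0,1],[30,-50,0,0,0,0,1],[30,-50,0,0,0,0,1],[30,-50,0,0,0,0,1],[40,-50,0,0,0,0,1],[40,-50,0,0,0,0,1],[40,-50,0,0,0,0,1],[40,-50,0,0,0,0,1],[30,-50,0,0,0,0,1]],
])

```text
time: 1.65
ee_pos: [510.3, -91.1, 256.3]
eef_rot: [0.999, 0.04, 0.0, -0.0]
wrist_force: [0.9, -0.5, 0.7]
opening: -0.2
grasp_force: 0.0
```

```bash
cat >> h.py <<'E'
F=np.array([701,12.]); A=np.radians(4.6); RF=np.array([[np.cos(A),np.sin(A)],[-np.sin(A),np.cos(A)]])
def fen(p): return RF@(np.asarray(p)[:2]-F)
def tool():
    s=get_state(); r=R.from_quat(s['eef_rot']).as_matrix()
    print('t',round(s['time'],2),'fence xy',fen(s['ee_pos']).round(1),'z',s['ee_pos'][2].round(1),'yaw_f',np.degrees(np.arctan2(r[1,0],r[0,0])-A).round(2),'zt',r[:,2].round(3),'F',s['wrist_force'].round(1),s['opening'])
E
python3 -c "
from h import *
tool()"
```

```text
t 1.65 fence xy [-198.3  -87.5] z 256.3 yaw_f 0.04 zt [ 0.001  0.    -1.   ] F [ 0.9 -0.5  0.7] -0.21032325910986308
```

Call:
send_rows([
  [[2,-20,0,0,0,0,1],[0,0,50,0,0,0,1],[0,0,50,0,0,0,1],[0,0,50,0,0,0,1],[0,0,40,0,0,0,1],[0,0,20,0,0,0,1],[0,0,0,0,0,0,1]],
])

```text
time: 2.52
ee_pos: [507.6, -72.7, 44.3]
eef_rot: [0.999, 0.04, -0.002, -0.0]
wrist_force: [0.0, 0.3, -0.1]
opening: -0.1
grasp_force: 0.0
```

```bash
python3 -c "
from h import *
tool()"
```

```text
t 2.52 fence xy [-199.6  -68.9] z 44.3 yaw_f 0.04 zt [-0.005  0.001 -1.   ] F [ 0.   0.3 -0.1] -0.08425534536278852
```

Call:
send_rows([
  [[1,-8,0,0,0,0,1],[0,-8,0,0,0,0,1],[-1,-8,0,0,0,0,1],[-3,-9,0,0,0,0,1],[-2,-9,0,0,0,0,1],[-1,-9,0,0,0,0,1],[0,-9,0,0,0,0,1],[0,-9,0,0,0,0,1],[1,-9,0,0,0,0,1],[2,-9,0,0,0,0,1],[0,0,0,0,0,0,1]],
])

```text
time: 3.9
ee_pos: [498.1, 8.4, 47.6]
eef_rot: [0.999, 0.039, -0.002, 0.004]
wrist_force: [-5.6, -8.2, 11.2]
opening: -0.1
grasp_force: 5.7
```

```bash
cat >> h.py <<'E'
def look():
    # transformer top from the scene and top views: points 52..66 mm high nearest the fence zone
    tool()
    for n in ('top','scene'):
        p,d,w=cloud(n); cv2.imwrite(f'pics/{n}_now.png',p[...,::-1])
        q=w.copy(); q[...,:2]=(w[...,:2]-F)@RF.T
        for ce,a,m in blobs(q,52,74,-260,5,-110,130,300):
            c,s,a,b=rect(m,q); e=np.roll(b,-1,0)-b; k=np.argmax(np.hypot(*e.T)[:2]); an=np.degrees(np.arctan2(e[k,1],e[k,0]))%180
            print(n,ce,'centre',c,'size',s,'long axis',an.round(1),'corners',b.tolist())
E
python3 -c "
from h import *
look()"
```

```text
t 3.9 fence xy [-202.6   12.7] z 47.6 yaw_f -0.15 zt [-0.004 -0.008 -1.   ] F [-5.6 -8.2 11.2] -0.13560192432319604
top [312. 190.] centre [-126.6   23.8] size [ 96.8 140.5] long axis 134.4 corners [[-210.3000030517578, 40.099998474121094], [-112.0, -60.20000076293945], [-42.900001525878906, 7.5], [-141.1999969482422, 107.80000305175781]]
scene [307. 195.] centre [-133.9   17.7] size [120.2 139.7] long axis 134.8 corners [[-225.8000030517578, 24.899999618530273], [-127.30000305175781, -74.19999694824219], [-42.0, 10.600000381469727], [-140.60000610351562, 109.69999694824219]]
```

Call:
send_rows([
  [[2,-9,0,0,0,0,1],[3,-9,0,0,0,0,1],[4,-8,0,0,0,0,1],[5,-8,0,0,0,0,1],[5,-7,0,0,0,0,1],[6,-6,0,0,0,0,1],[0,0,0,0,0,0,1]],
])

```text
time: 4.88
ee_pos: [511.2, 52.1, 46.3]
eef_rot: [0.999, 0.036, -0.011, 0.007]
wrist_force: [-13.7, -8.0, 12.9]
opening: 0.1
grasp_force: 7.8
```

```bash
python3 -c "
from h import *
look()"
```

```text
t 4.88 fence xy [-186.    55.2] z 46.3 yaw_f -0.43 zt [-0.022 -0.016 -1.   ] F [-13.7  -8.   12.9] 0.0785947703427636
top [319. 182.] centre [-116.2   36. ] size [ 98.  139.7] long axis 109.6 corners [[-185.8000030517578, 85.4000015258789], [-139.0, -46.20000076293945], [-46.70000076293945, -13.399999618530273], [-93.5, 118.19999694824219]]
scene [315. 196.] centre [-118.1   36.9] size [112.8 139.1] long axis 109.4 corners [[-194.3000030517578, 83.9000015258789], [-148.1999969482422, -47.29999923706055], [-41.79999923706055, -10.0], [-87.9000015258789, 121.19999694824219]]
```

Call:
send_rows([
  [[-13,0,0,0,0,0,1],[-13,8,0,0,0,0,1],[0,11,0,0,0,0,0],[0,11,0,0,0,0,0],[0,0,4,0,0,0,0],[0,0,4,0,0,0,0],[0,0,0,0,0,0,0],[0,0,0,0,0,0,0]],
])

```text
time: 5.98
ee_pos: [497.2, 31.0, 38.1]
eef_rot: [0.999, 0.041, -0.0, -0.0]
wrist_force: [-0.1, 0.4, 0.4]
opening: 85.6
grasp_force: 0.0
```

```bash
python3 -c "
from h import *
look()"
```

```text
t 5.97 fence xy [-201.6   35.3] z 38.1 yaw_f 0.08 zt [-0.  0. -1.] F [-0.1  0.4  0.4] 85.63860323364354
top [307. 186.] centre [-112.5   38.2] size [ 96.2 140. ] long axis 105.9 corners [[-177.89999389648438, 92.4000015258789], [-139.60000610351562, -42.29999923706055], [-47.099998474121094, -16.0], [-85.30000305175781, 118.69999694824219]]
scene [315. 197.] centre [-112.8   40. ] size [ 99.3 140.1] long axis 106.2 corners [[-180.0, 93.5], [-141.0, -41.099998474121094], [-45.70000076293945, -13.5], [-84.69999694824219, 121.0999984741211]]
```

View pics/scene_now.png

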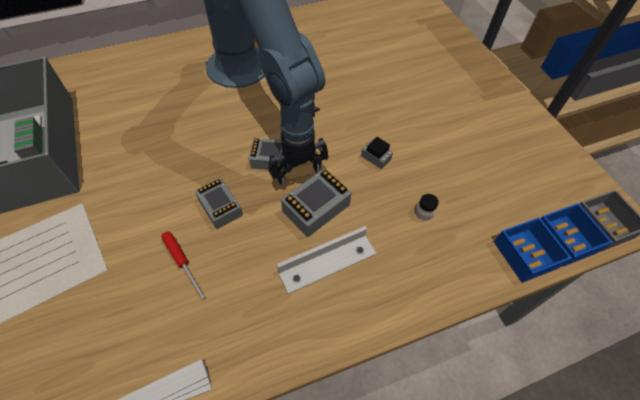

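The scene view shows the open gripper at (305,165) behind the block at (316,200), with the fence at (325,260). The block sits near y +38 and is 16° askew. A push toward −y on its left short end fixes both.

Call:
send_rows([
  [[0,0,-45,0,0,0,0],[0,0,-45,0,0,0,1],[31,-35,0,0,0,0,1],[31,-35,0,0,0,0,1],[31,-35,0,0,0,0,1],[0,0,0,0,0,0,1],[0,0,0,0,0,0,1],[0,0,0,0,0,0,1]],
])

```text
time: 7.08
ee_pos: [580.7, 140.6, 127.8]
eef_rot: [0.999, 0.039, -0.001, 0.001]
wrist_force: [-0.3, -0.8, 0.7]
opening: 0.0
grasp_force: 0.0
```

```bash
python3 -c "
from h import *
tool()"
```

```text
t 7.08 fence xy [-109.5  137.8] z 127.8 yaw_f -0.08 zt [-0.001 -0.002 -1.   ] F [-0.3 -0.8  0.7] 0.020184120772554437
```

Call:
send_rows([
  [[1,-4,0,0,0,0,1],[0,0,40,0,0,0,1],[0,0,43,0,0,0,1],[0,0,0,0,0,0,1],[0,8,0,0,0,0,1],[0,8,0,0,0,0,1],[0,8,0,0,0,0,1],[0,8,0,0,0,0,1],[0,8,0,0,0,0,1],[0,0,0,0,0,0,1]],
])

```text
time: 8.32
ee_pos: [589.8, 115.5, 50.5]
eef_rot: [0.999, 0.043, 0.006, -0.006]
wrist_force: [0.2, 11.6, 5.7]
opening: 0.2
grasp_force: 6.0
```

```bash
python3 -c "
from h import *
look()"
```

```text
t 8.32 fence xy [-102.6  112.1] z 50.5 yaw_f 0.29 zt [ 0.012  0.012 -1.   ] F [ 0.2 11.6  5.7] 0.15108838824103454
top [330. 187.] centre [-108.3   -7.5] size [98.4 84. ] long axis 13.0 corners [[-165.6999969482422, 22.299999237060547], [-146.8000030517578, -59.5], [-50.900001525878906, -37.400001525878906], [-69.80000305175781, 44.400001525878906]]
scene [308. 201.] centre [-115.9   36.6] size [ 99.4 168.3] long axis 101.5 corners [[-181.5, 109.0999984741211], [-147.89999389648438, -55.79999923706055], [-50.400001525878906, -35.900001525878906], [-84.0, 129.0]]
```

Call:
send_rows([
  [[2,8,0,0,0,0,1],[2,8,0,0,0,0,1],[0,0,0,0,0,0,1],[0,-15,0,0,0,0,1],[0,-10,0,0,0,0,1],[0,0,-50,0,0,0,1],[0,0,-40,0,0,0,0],[-35,25,0,0,0,0,0],[-35,25,0,0,0,0,0],[-35,25,0,0,0,0,0],[0,0,0,0,0,0,0]],
])

```text
time: 9.8
ee_pos: [486.1, 28.4, 134.0]
eef_rot: [0.999, 0.037, -0.003, 0.002]
wrist_force: [0.3, 1.0, 0.3]
opening: 85.4
grasp_force: 0.0
```

```bash
python3 -c "
from h import *
look()"
```

```text
t 9.8 fence xy [-212.9   33.5] z 134.0 yaw_f -0.32 zt [-0.005 -0.004 -1.   ] F [0.3 1.  0.3] 85.35666922691833
top [322. 183.] centre [-113.1    6.9] size [ 97.  140.1] long axis 97.0 corners [[-169.8000030517578, 70.5999984741211], [-152.8000030517578, -68.5], [-56.5, -56.70000076293945], [-73.5, 82.30000305175781]]
scene [303. 202.] centre [-113.8    9.5] size [100.4 140.2] long axis 97.7 corners [[-172.89999389648438, 72.30000305175781], [-154.10000610351562, -66.5999984741211], [-54.599998474121094, -53.20000076293945], [-73.4000015258789, 85.69999694824219]]
```

Call:
send_rows([
  [[8,27,0,0,0,0,0],[0,0,50,0,0,0,0],[0,0,46,0,0,0,0],[0,0,0,0,0,0,0],[10,0,0,0,0,0,0],[10,0,0,0,0,0,0],[8,0,0,0,0,0,0],[8,0,0,0,0,0,0],[8,0,0,0,0,0,0],[8,0,0,0,0,0,0],[8,0,0,0,0,0,0],[0,0,0,0,0,0,0]],
])

```text
time: 11.4
ee_pos: [553.9, 12.6, 39.3]
eef_rot: [0.999, 0.041, -0.007, 0.0]
wrist_force: [-13.0, 1.3, 7.1]
opening: 85.1
grasp_force: 6.6
```

```bash
python3 -c "
from h import *
look()"
```

```text
t 11.4 fence xy [-146.6   12.4] z 39.3 yaw_f 0.11 zt [-0.014 -0.001 -1.   ] F [-13.    1.3   7.1] 85.12081019065435
top [301. 175.] centre [-66.5  48.8] size [ 65.3 117.1] long axis 143.5 corners [[-133.0, 57.29999923706055], [-38.79999923706055, -12.300000190734863], [-0.0, 40.20000076293945], [-94.19999694824219, 109.80000305175781]]
scene [306. 211.] centre [-92.2   4.7] size [140.9 113. ] long axis 90.0 corners [[-148.6999969482422, -65.69999694824219], [-35.70000076293945, -65.80000305175781], [-35.70000076293945, 75.0999984741211], [-148.6999969482422, 75.19999694824219]]
```

Call:
send_rows([
  [[8,0,0,0,0,0,0],[8,0,0,0,0,0,0],[8,0,0,0,0,0,0],[6,0,0,0,0,0,0],[4,0,0,0,0,0,0],[3,0,0,0,0,0,0],[0,0,0,0,0,0,0]],
])

```text
time: 12.38
ee_pos: [590.1, 13.8, 39.1]
eef_rot: [0.999, 0.04, -0.008, 0.001]
wrist_force: [-14.2, 0.8, 6.5]
opening: 85.3
grasp_force: 7.0
```

```bash
python3 -c "
from h import *
look()"
```

```text
t 12.38 fence xy [-110.4   10.7] z 39.1 yaw_f -0.02 zt [-0.016 -0.003 -1.   ] F [-14.2   0.8   6.5] 85.26282136052743
scene [312. 224.] centre [-55.1   2.3] size [110.5 140.1] long axis 90.5 corners [[-110.9000015258789, 71.9000015258789], [-109.80000305175781, -68.0999984741211], [0.699999988079071, -67.30000305175781], [-0.30000001192092896, 72.80000305175781]]
```

Call:
send_rows([
  [[2,0,0,0,0,0,0],[2,0,0,0,0,0,0],[0,0,0,0,0,0,0]],
])

```text
time: 12.85
ee_pos: [590.6, 13.8, 39.1]
eef_rot: [0.999, 0.04, -0.012, 0.002]
wrist_force: [-21.1, -1.7, 14.1]
opening: 85.4
grasp_force: 10.8
```

Call:
send_rows([
  [[2,0,0,0,0,0,0],[2,0,0,0,0,0,0],[2,0,0,0,0,0,0],[0,0,0,0,0,0,0]],
])

```text
time: 13.35
ee_pos: [590.5, 13.8, 39.1]
eef_rot: [0.999, 0.04, -0.019, 0.003]
wrist_force: [-34.3, -2.2, 27.9]
opening: 85.4
grasp_force: 17.4
```

The tool has stopped against firm resistance: force is rising with no advance. I'll back off and check.

Call:
send_rows([
  [[-8,0,0,0,0,0,0],[-10,0,0,0,0,0,0],[-15,0,0,0,0,0,0],[-20,0,0,0,0,0,0],[0,0,-50,0,0,0,0],[0,0,-50,0,0,0,0],[-40,40,-20,0,0,0,0],[-30,50,0,0,0,0,0],[0,60,0,0,0,0,0],[0,60,0,0,0,0,0],[0,0,0,0,0,0,0]],
])

```text
time: 14.72
ee_pos: [501.4, -211.8, 160.8]
eef_rot: [0.999, 0.035, 0.002, 0.002]
wrist_force: [0.4, 0.9, -0.3]
opening: 85.6
grasp_force: 0.0
```

```bash
python3 - <<'E'
from h import *
look()
for n in ('top','scene'):
    p,d,w=cloud(n); q=w.copy(); q[...,:2]=(w[...,:2]-F)@RF.T
    z=q[...,2]; m=(z>34)&(z<46)&(q[...,0]>-8)&(q[...,0]<20)&(abs(q[...,1])<120)
    print('fence top',n,rect(m,q)[:3]); 
    for y in (-60,-30,0,30,60):
        k=abs(q[...,1]-y)<6; k&=q[...,0]>-130; b=k&(z>55); f=k&m
        print(y,'block front',np.nanpercentile(q[b][:,0],[2,98]).round(1),'fence',np.nanpercentile(q[f][:,0],[3,50,97]).round(1))
    cv2.imwrite(f'pics/end_{n}.png',cv2.resize(p[90:270,200:480,::-1],(780,501),interpolation=2))
E
```

```text
t 14.72 fence xy [-216.9 -207.1] z 160.8 yaw_f -0.62 zt [ 0.004 -0.005 -1.   ] F [ 0.4  0.9 -0.3] 85.55306228693183
top [323. 165.] centre [-50.5  -0.3] size [ 98.5 139.9] long axis 90.2 corners [[-100.0, 69.5], [-99.5999984741211, -70.30000305175781], [-1.100000023841858, -70.0], [-1.5, 69.80000305175781]]
scene [312. 224.] centre [-49.2   2.8] size [ 98.9 140.7] long axis 90.1 corners [[-98.80000305175781, 73.0999984741211], [-98.5999984741211, -67.69999694824219], [0.30000001192092896, -67.5], [0.10000000149011612, 73.19999694824219]]
fence top top (array([ 3.5, -1.8]), array([  9.6, 217.2]), 0.4)
-60 block front [-97.   -4.1] fence [3.7 5.6 8.3]
-30 block front [-97.3  -2.7] fence [4.3 6.2 7.7]
0 block front [-97.3  -3.1] fence [3.8 6.4 7.5]
30 block front [-97.5  -3.8] fence [4.2 4.9 7.8]
60 block front [-97.3  -4.7] fence [3.6 5.5 7.5]
fence top scene (array([0.6, 1.5]), array([ 17.5, 219.6]), 0.4)
-60 block front [-95.4  -3. ] fence [-1.8  3.6  8.5]
-30 block front [-95.4  -1.4] fence [-2.4  2.6  8.2]
0 block front [-95.7  -2. ] fence [-1.6  3.3  7.8]
30 block front [-95.9  -3. ] fence [-1.5  4.   8.2]
60 block front [-94.6  -2.2] fence [-2.   1.2  7.4]
```

View pics/end_top.png

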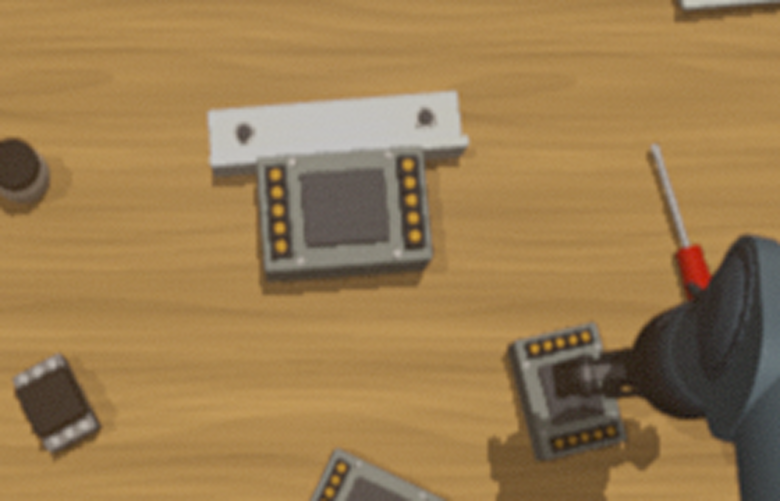

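View pics/end_scene.png

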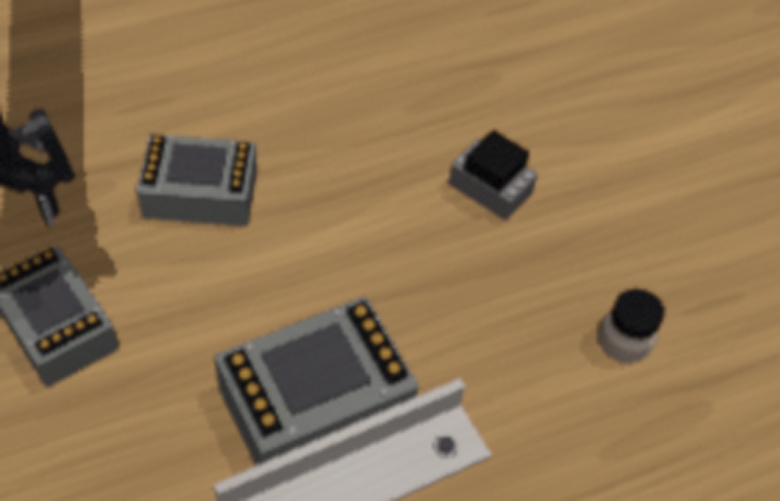

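Both views show the transformer flush against the fence. In the top crop it spans (262–430, 150–280), with the fence overlapping at both ends. The bystanders are where they were and the hand is clear.

```bash
python3 -c "
from h import *
print(robot.sign_off())"
```

```text
the job is handed in; nothing more can be done
None
```

The transformer's long side is pressed flat against the fence: measured within about 0.2° of parallel and within about 3 mm of the fence's middle, with the bystanders untouched and the hand clear. The job is handed in; sign-off returned no verdict.

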